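# Raclette pan onto the middle rails of the tea-light warmer

## Robot

A 6-joint arm with a two-finger parallel gripper is mounted at the origin on the work surface. World frame = base frame: x ahead of the robot, y to its left, z up, the work surface at z = 0. Lengths are in mm, angles in rad, forces in N, time in s.
With the tool pointing down it reaches from about 350 to 775 mm from the base axis. Payload 7.3 kg.
Tool frame: the origin (TCP) lies at the centre of the arm's flange, where the gripper is bolted on; the fingertips stand 178 mm ahead of it and the grasp point (between the pads) lies 159 mm ahead of it; z points along the fingers, y is the direction in which the jaws open and shut (so a half turn about z gives the same grasp; the last joint's range is limited). The gripper opens to 92 mm and grips with 3 to 60 N. Pads are 19 mm wide; open, the fingers measure 130 mm over their backs; the gripper's body (75 mm by 190 mm) begins 47 mm behind the grasp point.
Start: joints at [1.131, 0.342, 1.524, -0, 1.275, -0.146], TCP at [152.014, 502.513, 404.741] pointing down, gripper open.
Joint ranges: [-2.53, 2.53], [-0.77, 2.02], [0.04, 2.7], [-1, 4.14], [0.28, 2.66], [-3.11, 3.11]. Speed limits (rad/s): [2.57, 2.57, 3.14, 3.14, 3.14, 3.14].

## Interface

Orientations are given as [roll, pitch, yaw] about the fixed x, y, z axes, in that order (R = Rz(yaw) Ry(pitch) Rx(roll)).
In Python, from plant import get_obs, capture, close_job gives the robot as it stands. The module is installed in compiled form; this text tells all that it offers.
- The arm moves only by the shell command python3 -m pendant 'ROWS'. ROWS is JSON, a list of rows, each a list of 3 entries, a list of its own where there are three numbers: the shift along the tool's x, y, z in m, then the turn, a rotation vector about the tool's x, y, z in rad, then the finger opening in m, from 0 to 0.0918. In form: [[[tx, ty, tz], [wx, wy, wz], fingers], ...]. A call has 1 to 10 rows; each row is the pose to reach, as a shift and turn from the pose commanded when the call began, along the tool's axes at that moment; what a row does not reach only later rows make up. A row lasts 1/12 s, in which the tool goes at most 41.7 mm and 7.16 degrees, less where a joint would pass 70% of its speed; a pose out of reach is approached as far as the arm can. A call with a gripper value outside its range is refused whole. The fingers move at their own pace and stop on an object; the grip force is fixed at half the most. Time passes only in rows, so rows that repeat a pose let the fingers close. It gives the time, the measured TCP pose, the force and the opening at its end, in the units of the state.
- get_obs(): the state, without advancing time (a new reading comes with each control period).
- capture(name): name is "side" or "top"; returns a dict with "color" (420x560x3 uint8, red, green, blue), "mtx" (3x3 intrinsics, pixels), "dist" ([k1, k2, p1, p2, k3] as OpenCV has them; the pictures are not rectified), "rvec" (rotation vector, rad) and "tvec" (3), from world to camera coordinates, as OpenCV has them. Camera axes: x right, y down, z forward; pixel columns grow to the right and rows downward; lengths in mm; the calibration is good to about 2 mm. A picture is of the moment at which its call begins. There is no depth.
- close_job(): hands the job in, once; it reports no verdict.
The state is a dict: "time": time; "joint_positions": joint angles; "dq": joint speeds; "tau": joint torques, N m; "tool_pos": TCP position; "tcp_rot": TCP orientation; "contact_force": force on the tool from outside, world axes, zero at the start; "moment": the same for the moment, N m; "grip_width": finger opening in mm.
Only numpy, scipy, OpenCV 4.12 (cv2) and the standard library are available. Lean on these libraries where they do the work, as an engineer would, in place of code of your own. Each camera call takes 0.05 s, during which the arm holds its last target. There are 200 camera calls.

## Task

Slide the square raclette pan into the tea-light warmer on the middle one of its three pairs of rails, fully home against the stops and with its handle sticking out of the open front, then let go. Leave the round pan where it lies.

Things in the scene. Friction and masses are not known exactly. Their poses are not given: they have to be found in the camera images.
- pan: Square black steel raclette pan, 100 x 100 mm, 14 mm high, flat underside, walls 3 mm thick, about 0.14 kg including a level wooden handle on its -x side. Lies loose on the table. Origin: centre of the square's underside; x points away from the handle, z up.
- pan_handle (a point): Middle of the square pan's wooden handle, the place to grip: 120 mm behind the pan's origin (-x), 26 mm above the underside; axes as the pan's. The handle is a bar 100 mm long (along x), 20 mm wide, 22 mm high (15 to 37 mm above the underside); a thin 20 mm neck joins it to the pan.
- rails_mid: Middle of three pairs of fixed bright steel rails in the warmer. Origin: midway between the two rails, level with their upper faces, where the pan's origin lies when home; x points inwards (sliding direction), open front at -x. Each rail: a ledge 3 mm thick, x -54 to +54 mm, 34 to 62 mm off the middle, a 12 mm high side wall at 61 mm (11 mm play each side of the pan), a 12 mm high stop with its face at x = 52 mm.
- warmer: Black steel tea-light raclette warmer fixed to the table, footprint 138 x 156 mm, posts at its corners 214 mm high, open in front (-x), four tea lights on its base. Origin: centre of its underside, straight below the rails' origin, axes parallel. Its three rail pairs are alike; the heights vary: the pair above leaves at least 42 mm free over the middle one, the lowest lies at least 40 mm below it.
- round_pan: Round black steel pan, 116 mm across, 14 mm high, with the same kind of wooden handle (its middle 125 mm behind the centre, -x). A bystander lying loose on the table beside the square pan, on either side. Origin: centre of the underside; x points away from the handle.
There are look-alikes about, which are no part of the job. Leave any blue or white look-alike of the pan alone.

How it is judged (in metres and radians):
At the end, for the whole second after the job is handed in: The square pan rests on the middle pair of rails: its origin within 12 mm of home along the rails, within 15 mm of their middle and within 6 mm of their height, level within 0.1 rad, in line with the rails within 0.2 rad, handle out of the open front, at rest (x of pan in the frame of rails_mid between -0.012 and 0.01 m and y of pan in the frame of rails_mid between -0.015 and 0.015 m and z of pan in the frame of rails_mid between -0.006 and 0.006 m and x of pan_handle in the frame of rails_mid below -0.08 m and angle between the x axis of pan and the x axis of rails_mid, either way round below 0.2 rad and angle between pan's own z axis and vertical below 0.1 rad and linear speed of pan below 0.02 m/s); the robot touches nothing.
It fails at once if the round pan is moved by more than 30 mm (distance of round_pan from where it was at the start of the episode above 0.03 m).
It also fails if it takes over 40 s, if anything falls off the work surface, if the arm or the gripper's body presses on something with over 40 N, if the wrist force passes 120 N, or if a joint passes its speed limit or range.

## Working session

There is one attempt and no reset: what is moved stays moved. The work goes in short steps, Python scripts to look and compute and a shell command to move; the robot and the scene stay as the last step left them, time stands still between calls to the robot, and variables do not carry over. Pictures are saved under pics/ and viewed, about 8 in all and at most 12, crops included, and the job is handed in when it is done.

```bash
mkdir -p pics && cat > h.py <<'E'
import numpy as np, cv2
from plant import get_obs, capture
def ray(c,u,v):
    p=cv2.undistortPoints(np.array([[[u,v]]],float),c["mtx"],np.array(c["dist"],float))[0,0]
    R=cv2.Rodrigues(np.array(c["rvec"],float))[0]; t=np.array(c["tvec"],float).ravel()
    return -R.T@t, R.T@np.array([p[0],p[1],1.])
def onz(c,u,v,z):
    o,d=ray(c,u,v); return o+d*(z-o[2])/d[2]
def two(c1,p1,c2,p2):
    o1,d1=ray(c1,*p1);o2,d2=ray(c2,*p2)
    s=np.linalg.lstsq(np.c_[d1,-d2],o2-o1,rcond=None)[0]
    a=o1+s[0]*d1;b=o2+s[1]*d2
    return (a+b)/2,np.linalg.norm(a-b)
def proj(c,P):
    return cv2.projectPoints(np.array(P,float).reshape(-1,1,3),np.array(c["rvec"],float),np.array(c["tvec"],float),c["mtx"],np.array(c["dist"],float))[0][:,0]
def save(c,n): cv2.imwrite("pics/"+n+".png",c["color"][:,:,::-1])
E
python3 - <<'E'
from h import *
import pickle
o=get_obs(); print(o)
for n in("side","top"):
    c=capture(n); save(c,n+"0"); pickle.dump(c,open(n+"0.pkl","wb")); print(n,ray(c,280,210))
E
```

```text
{'time': 0.0, 'joint_positions': array([ 1.13099505e+00,  3.42715640e-01,  1.52505274e+00, -1.37375978e-05,
        1.27537990e+00, -1.46015633e-01]), 'dq': array([-0.000228  ,  0.00058777, -0.00097658, -0.00055996, -0.00058456,
        0.00134815]), 'tau': array([-5.43943825e-04, -4.31248355e+01, -2.44217777e+01,  7.19388644e-02,
        5.59698092e-02, -1.19373485e-04]), 'tool_pos': array([151.9543551 , 502.37726892, 404.03595351]), 'tcp_rot': array([-3.14005167e+00, -2.13342402e-04,  2.84781086e+00]), 'contact_force': array([0.54419291, 0.11780671, 0.72520073]), 'moment': array([ 0.02941052, -0.02860384,  0.02373351]), 'grip_width': 92.10570638656124}
side (array([ 151.83743091, -754.412993  , 1034.36598187]), array([ 0.17597291,  0.68104217, -0.71095865]))
top (array([ 279.83543682,  165.58563565, 1063.31408742]), array([ 0.09885981, -0.02488448, -0.99485146]))
```

View pics/side0.png

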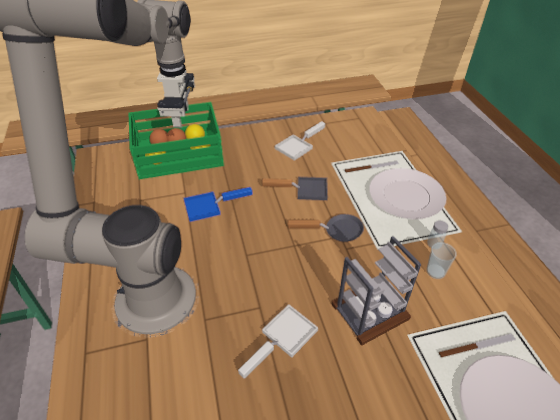

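View pics/top0.png

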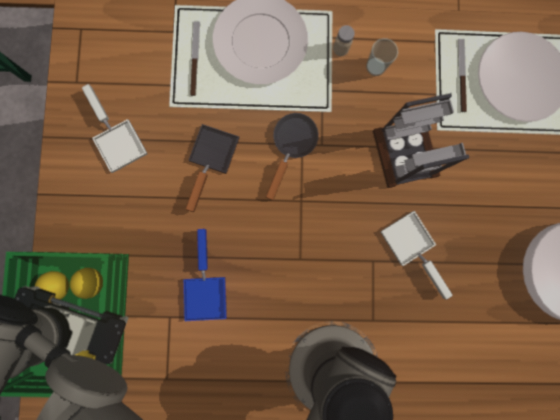

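Candidates, top/side pixels: black square pan (213,149)/(312,188), black round pan (296,135)/(345,228), white pans (119,146) and (408,239) in the top view, blue pan (204,299) in the top view. By the description it is the black square one. Next I'll take close crops of the pan and warmer.

```bash
python3 - <<'E'
import pickle,cv2,numpy as np
s=pickle.load(open("side0.pkl","rb"))["color"][:,:,::-1];t=pickle.load(open("top0.pkl","rb"))["color"][:,:,::-1]
a=cv2.resize(t[90:190,365:475],None,fx=3.6,fy=3.6,interpolation=3)
b=cv2.resize(s[235:340,325:425],None,fx=4,fy=4,interpolation=3)[:,:]
p=cv2.resize(t[115:215,180:320],None,fx=2.8,fy=2.8,interpolation=3)
h=max(a.shape[0],b.shape[0]);im=np.zeros((h,a.shape[1]+b.shape[1],3),np.uint8)
im[:a.shape[0],:a.shape[1]]=a;im[:b.shape[0],a.shape[1]:]=b
cv2.imwrite("pics/crop1.png",im);cv2.imwrite("pics/crop2.png",p);print(im.shape)
E
```

```text
(420, 796, 3)
```

View pics/crop1.png

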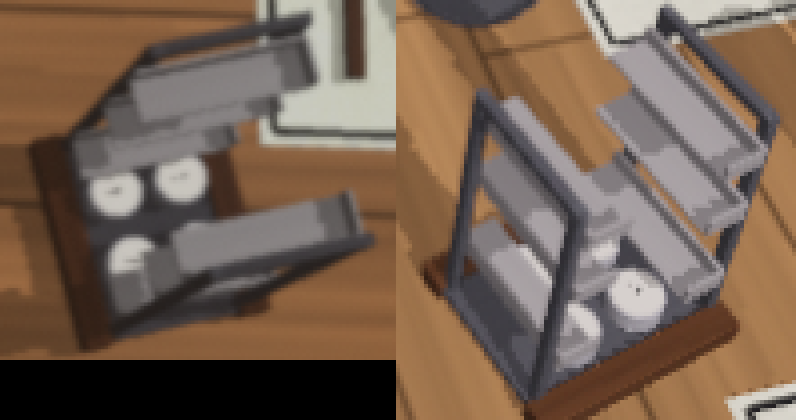

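View pics/crop2.png

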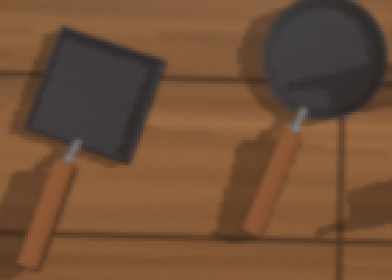

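```bash
cat > m.py <<'E'
from h import *
import pickle
s=pickle.load(open("side0.pkl","rb"));t=pickle.load(open("top0.pkl","rb"))
S=lambda x,y:(325+(x-396)/4-.4,235+y/4-.4)
T=lambda x,y:(365+x/3.6-.4,90+y/3.6-.4)
P=lambda x,y:(180+x/2.8-.3,115+y/2.8-.3)
q=[]
for a,b in (((485,95),(210,275)),((582,215),(370,238)),((665,12),(150,50)),((775,122),(310,18))):
    p,e=two(s,S(*a),t,T(*b)); q.append(p); print(p.round(1),round(e,1))
q=np.array(q); c=q.mean(0); d=(q[1]-q[0])+(q[3]-q[2]); d[2]=0; L=np.linalg.norm(d)/2;d/=np.linalg.norm(d)
w=(q[0]-q[2]+q[1]-q[3])/2
print("centre",c,"dir yaw",np.arctan2(d[1],d[0]),"L,W",L,np.linalg.norm(w))
n=np.array([-d[1],d[0],0])
def zat(lx,ly,px):
    b=c+lx*d+ly*n; b[2]=0; o,r=ray(s,*S(*px))
    k=np.linalg.lstsq(np.c_[[0,0,1],-r],o-b,rcond=None)[0]
    return k[0].round(1),np.linalg.norm(b+k[0]*np.array([0,0,1])-o-k[1]*r).round(1)
for px in ((608,50),(598,108),(588,172)): print("far front",zat(-54,34,px),zat(-54,-34,px))
# pan
pc=np.array([onz(t,*P(*x),14) for x in ((65,25),(165,62),(130,165),(25,130))]);print(pc.round(1))
C=pc.mean(0);dx=pc[0]+pc[1]-pc[2]-pc[3];print("pan",C,"yaw",np.arctan2(dx[1],dx[0]),np.linalg.norm(pc-np.roll(pc,1,0),axis=1))
h=[onz(t,*P(*x),37) for x in ((63,160),(30,268))];print("handle ends",h)
# overlay projections
for cam in(s,t):
    print(proj(cam,[c*[1,1,0]+[0,0,214]+a*d*68+b*n*77 for a in(-1,1) for b in(-1,1)]).round(0).tolist())
E
python3 m.py
```

```text
[ 467.2 -153.5  204.8] 3.9
[ 490.  -247.3  207.3] 0.9
[ 599.4 -119.4  204.2] 0.6
[ 622.4 -215.   207.2] 1.3
centre [ 544.72602092 -183.80558271  205.87729596] dir yaw -1.3339216426370122 L,W 97.4581726287856 136.3646806119873
far front (np.float64(182.1), np.float64(1.5)) (np.float64(238.0), np.float64(45.2))
far front (np.float64(125.6), np.float64(0.7)) (np.float64(185.4), np.float64(47.2))
far front (np.float64(58.8), np.float64(4.0)) (np.float64(123.3), np.float64(50.3))
[[599.9 340.5  14. ]
 [568.2 248.7  14. ]
 [472.5 276.8  14. ]
 [501.8 372.1  14. ]]
pan [535.61494133 309.53013276  14.        ] yaw -0.2991724226206115 [103.04407142  97.12879746  99.71070426  99.64719798]
handle ends [array([471.13796874, 333.15591207,  37.        ]), array([375.30138489, 357.59871981,  37.        ])]
[[338.0, 251.0], [391.0, 229.0], [373.0, 295.0], [428.0, 268.0]]
[[416.0, 170.0], [398.0, 100.0], [479.0, 157.0], [460.0, 87.0]]
```

Side/top views: the warmer opens to +y (stops at the -y end, side px ~(415,270)). Its yaw is about -1.33 and its centre about (545,-184), with the middle rails at z≈125. The pan is at (536,309) with yaw -0.30, and the handle middle is at (421,345). The gripper is already aligned with the handle. Now moving above it.

```bash
python3 -m pendant '[[[-0.03,-0.007,0],[0,0,0],0.06],[[-0.06,-0.014,0],[0,0,0],0.06],[[-0.1,-0.024,0],[0,0,0],0.06],[[-0.14,-0.034,0],[0,0,0],0.06],[[-0.18,-0.043,0.01],[0,0,0],0.06],[[-0.22,-0.053,0.03],[0,0,0],0.06],[[-0.25,-0.06,0.055],[0,0,0],0.06],[[-0.28,-0.067,0.08],[0,0,0],0.06],[[-0.303,-0.073,0.1],[0,0,0],0.06],[[-0.303,-0.073,0.12],[0,0,0],0.06]]' && python3 - <<'E'
from h import *
o=get_obs();print(o["tool_pos"],o["tcp_rot"])
c=capture("top");s=capture("side")
g=o["tool_pos"]-[0,0,159]
a=c["color"][110:260,120:320];b=s["color"][130:240,230:380]
im=np.zeros((440,1),np.uint8)
A=cv2.resize(a,(400,300),interpolation=3);B=cv2.resize(b,(400,293),interpolation=3)
cv2.imwrite("pics/above.png",np.hstack([A[:293],B])[:,:,::-1])
print(proj(c,[g]),proj(s,[g]))
E
```

```text
time: 0.93
tool_pos: [424.3, 342.4, 283.0]
tcp_rot: [-3.141, 0.001, 2.844]
contact_force: [-0.3, 0.5, -0.2]
grip_width: 60.1
[424.31570208 342.35838438 283.04395182] [-3.14113439e+00  1.13599983e-03  2.84379023e+00]
[[191.11718434 185.01931547]] [[276.76808636 159.37583209]]
```

View pics/above.png

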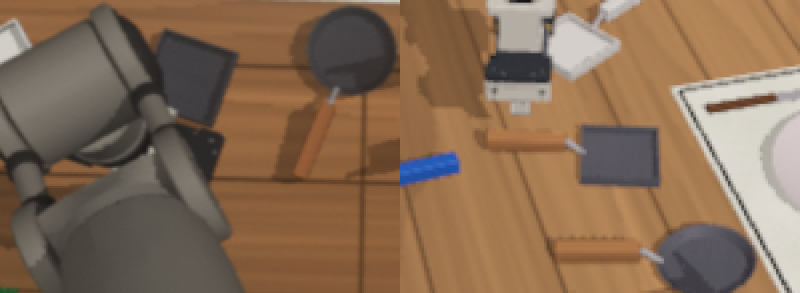

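The tool is over the handle (side px (278,182)) and the round pan is well clear. Descending and gripping.

```bash
python3 -m pendant '[[[0,0,0.035],[0,0,0],0.06],[[0,0,0.07],[0,0,0],0.06],[[0,0,0.09],[0,0,0],0.06],[[0,0,0.097],[0,0,0],0.06],[[0,0,0.097],[0,0,0],0.03],[[0,0,0.097],[0,0,0],0.01],[[0,0,0.097],[0,0,0],0.01],[[0,0,0.097],[0,0,0],0.005],[[0,0,0.097],[0,0,0],0.005],[[0,0,0.097],[0,0,0],0.005]]' && python3 -m pendant '[[[0,0,0],[0,0,0],0.005],[[0,0,0],[0,0,0],0.005],[[0,0,-0.01],[0,0,0],0.005],[[0,0,-0.03],[0,0,0],0.005],[[0,0,-0.06],[0,0,0],0.005],[[0,0,-0.09],[0,0,0],0.005],[[0,0,-0.12],[0,0,0],0.005],[[0,0,-0.14],[0,0,0],0.005],[[0,0,-0.15],[0,0,0],0.005],[[0,0,-0.15],[0,0,0],0.005]]' && python3 - <<'E'
from h import *
o=get_obs();print(o["tool_pos"],o["tcp_rot"],o["moment"],o["contact_force"])
c=capture("top");s=capture("side")
A=cv2.resize(c["color"][100:250,120:320],(400,300),interpolation=3);B=cv2.resize(s["color"][70:220,230:430],(400,300),interpolation=3)
cv2.imwrite("pics/lift.png",np.hstack([A,B])[:,:,::-1])
E
```

```text
time: 1.87
tool_pos: [421.1, 345.0, 188.7]
tcp_rot: [3.14, 0.001, 2.848]
contact_force: [-0.6, -0.7, -1.1]
grip_width: 24.6
time: 2.7
tool_pos: [421.1, 345.0, 340.2]
tcp_rot: [3.138, 0.003, 2.848]
contact_force: [0.7, 0.0, -1.1]
grip_width: 19.9
[421.07554685 345.00409577 340.19834383] [3.13827074e+00 2.79957424e-03 2.84767888e+00] [ 0.06689349  0.18249557 -0.00354907] [ 0.72436337  0.03756607 -1.07419019]
```

View pics/lift.png

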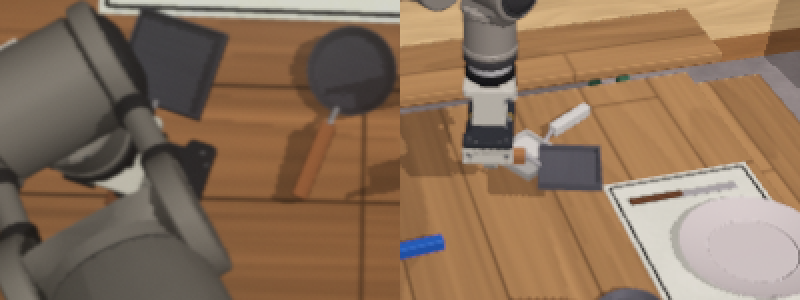

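Held and lifted. Checking sag from the rim corners in both views (top crop (142,8),(228,37),(200,120); side crop (601,147),(603,189),(540,188)).

```bash
python3 - <<'E'
from h import *
c=capture("top");s=capture("side")
T=lambda x,y:(120+x/2-.25,100+y/2-.25)
S=lambda x,y:(230+(x-400)/2-.25,70+y/2-.25)
q=[]
for a,b in(((142,8),(601,147)),((228,37),(603,189)),((200,120),(540,188))):
    p,e=two(c,T(*a),s,S(*b));q.append(p);print(p.round(1),round(e,1))
C=(q[0]+q[2])/2;d=q[1]-q[2];print(C,np.linalg.norm(d),np.arctan2(d[1],d[0]),"sag",np.arctan2(d[2],np.hypot(d[0],d[1])), "expect rim z", 340.2-188.7+14)
E
```

```text
[603.8 346.4 151.5] 2.4
[574.9 250.5 145.9] 1.5
[480.5 277.9 145.3] 2.8
[542.15360004 312.14218776 148.38515918] 98.35119255581543 -0.2831551349390034 sag 0.006334049532454849 expect rim z 165.5
```

```bash
cat >> m.py <<'E'
print('----')
for z in(0,15):
  b=[onz(t,*T(*x),z).round(1) for x in((28,147),(85,350),(270,308))]
  print(z,b,"centre",(b[0]+b[2])/2,np.linalg.norm(b[0]-b[1]),np.linalg.norm(b[1]-b[2]),"dir",np.arctan2(*(b[2]-b[1])[[1,0]]),np.arctan2(*(b[1]-b[0])[[1,0]])+0)
  b=[onz(s,*S(*x),z).round(1) for x in((530,415),(738,325))]
  print("side back edge",b,np.linalg.norm(b[0]-b[1]))
print("stop-end top rail far",two(s,S(765,160),t,T(318,80)))
print("post tops at z=214 from top:",[onz(t,*T(*x),z).round(1) for z in(206,214) for x in((210,275),(370,238),(150,50),(310,18))])
E
python3 m.py | sed -n '/----/,$p'
```

```text
----
0 [array([599.9, -97.1,   0. ]), array([ 452.4, -137.8,    0. ]), array([ 486.6, -272.4,    0. ])] centre [ 543.25 -184.75    0.  ] 153.0122217340824 138.8769239290675 dir -1.3219755589270399 -2.872359987334132
side back edge [array([ 484.8, -252.1,    0. ]), array([ 640.3, -225.4,    0. ])] 157.77560014146667
15 [array([595.4, -93.3,  15. ]), array([ 449.9, -133.5,   15. ]), array([ 483.7, -266.2,   15. ])] centre [ 539.55 -179.75   15.  ] 150.9512835321383 136.93695629741447 dir -1.3213897790390736 -2.872028781093069
side back edge [array([ 480. , -259.3,   15. ]), array([ 633.3, -233. ,   15. ])] 155.5396412494255
stop-end top rail far (array([ 600.98880071, -229.39125183,  191.79673943]), np.float64(22.45740125021996))
post tops at z=214 from top: [array([ 465. , -152.6,  206. ]), array([ 489.8, -247.8,  206. ]), array([ 599. , -118.9,  206. ]), array([ 622.1, -215.3,  206. ]), array([ 463.3, -149.6,  214. ]), array([ 487.8, -243.9,  214. ]), array([ 596. , -116.2,  214. ]), array([ 618.9, -211.8,  214. ])]
```

```bash
python3 - <<'E'
import pickle,cv2,numpy as np
t=pickle.load(open("top0.pkl","rb"))["color"][:,:,::-1];s=pickle.load(open("side0.pkl","rb"))["color"][:,:,::-1]
g=lambda im:cv2.convertScaleAbs(im,alpha=1.3,beta=15)
a=g(cv2.resize(t[92:190,372:472],(400,392),interpolation=2));b=g(cv2.resize(s[237:340,330:430],(400,412),interpolation=2)[:392])
cv2.imwrite("pics/crop3.png",np.hstack([a,b]))
E
```

```text
(no output)
```

View pics/crop3.png

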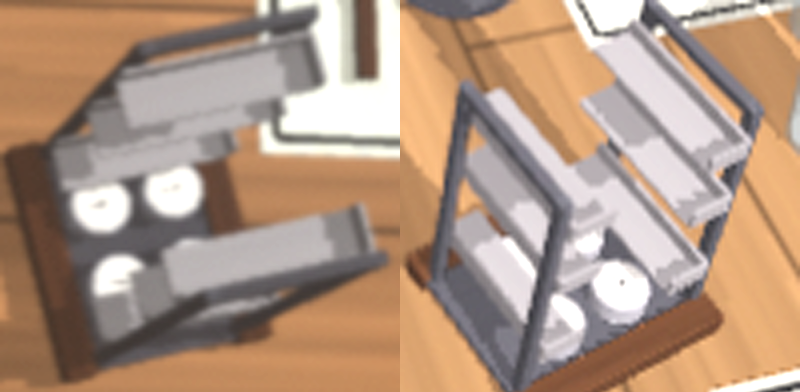

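```bash
cat >> m.py <<'E'
print('====')
S3=lambda x,y:(330+(x-400)/4-.4,237+y/4-.4)
T3=lambda x,y:(372+x/4-.4,92+y/4-.4)
c=np.array([542.5,-182.5,0]);th=-1.32;d=np.array([np.cos(th),np.sin(th),0]);n=np.array([-d[1],d[0],0])
def zat(cam,lx,ly,p):
    b=c+lx*d+ly*n; o,r=ray(cam,*p)
    k=np.linalg.lstsq(np.c_[[0,0,1],-r],o-b,rcond=None)[0]
    return k[0].round(1),np.linalg.norm(b+k[0]*np.array([0,0,1])-o-k[1]*r).round(1)
for p in((598,47),(582,100),(573,165)):print("side front",zat(s,-54,34,S3(*p)))
for p in((708,165),(690,222),(680,290)):print("side back",zat(s,54,34,S3(*p)))
for p in((122,127),(92,143),(62,188)):print("top front",zat(t,-54,34,T3(*p)))
for a,b in(((122,127),(598,47)),((92,143),(582,100)),((62,188),(573,165))):print(two(t,T3(*a),s,S3(*b)))
print("bar tops z side", [zat(s,a*49,b*68,S3(*p)) for a,b,p in((-1,-1,(465,85)),(1,-1,(562,210)),(-1,1,(650,5)),(1,1,(755,110)))])
E
python3 m.py | sed -n '/====/,$p'
```

```text
====
side front (np.float64(179.3), np.float64(6.1))
side front (np.float64(126.0), np.float64(4.2))
side front (np.float64(58.6), np.float64(8.2))
side back (np.float64(185.6), np.float64(1.3))
side back (np.float64(128.8), np.float64(1.7))
side back (np.float64(59.7), np.float64(8.7))
top front (np.float64(176.4), np.float64(3.9))
top front (np.float64(133.9), np.float64(9.2))
top front (np.float64(55.1), np.float64(2.4))
(array([ 568.03080992, -120.6054371 ,  172.90744258]), np.float64(4.086613346299371))
(array([ 570.85573626, -119.11259322,  119.24432658]), np.float64(4.153876710995367))
(array([ 568.26761686, -121.86066355,   51.45604677]), np.float64(6.79470726177781))
bar tops z side [(np.float64(207.1), np.float64(2.5)), (np.float64(204.3), np.float64(0.0)), (np.float64(204.2), np.float64(3.8)), (np.float64(209.7), np.float64(0.4))]
```

Middle rails at z≈127±5 (gap above ≈50). Centre (542.5,-182.5), yaw -1.32. Swinging the pan to a pose in front of the warmer, 150 mm short of home.

```bash
python3 -m pendant '[[[-0.005,-0.01,0],[0,0,0.05],0.005],[[-0.018,-0.033,0],[0,0,0.15],0.005],[[-0.034,-0.063,0],[0,0,0.27],0.005],[[-0.05,-0.093,0],[0,0,0.39],0.005],[[-0.066,-0.122,0],[0,0,0.51],0.005],[[-0.082,-0.152,0],[0,0,0.63],0.005],[[-0.098,-0.182,0.003],[0,0,0.75],0.005],[[-0.113,-0.21,0.006],[0,0,0.87],0.005],[[-0.124,-0.23,0.008],[0,0,0.97],0.005],[[-0.129,-0.239,0.008],[0,0,1.026],0.005]]' && python3 -m pendant '[[[0,0,0],[0,0,0],0.005],[[0,0,0],[0,0,0],0.005]]' && python3 - <<'E'
from h import *
import pickle
o=get_obs();print(o["tool_pos"],o["tcp_rot"],o["moment"],o["contact_force"])
c=capture("top");s=capture("side");pickle.dump((c,s),open("pre.pkl","wb"))
A=cv2.resize(c["color"][80:220,300:470],(400,330),interpolation=2);B=cv2.resize(s["color"][190:330,300:470],(400,330),interpolation=2)
cv2.imwrite("pics/pre.png",np.hstack([A,B])[:,:,::-1])
E
```

```text
time: 3.73
tool_pos: [475.3, 76.1, 327.9]
tcp_rot: [-3.138, -0.0, 1.814]
contact_force: [1.0, -0.1, -1.0]
grip_width: 19.9
time: 3.9
tool_pos: [475.0, 78.5, 328.6]
tcp_rot: [-3.139, -0.001, 1.822]
contact_force: [-0.0, 0.3, -1.8]
grip_width: 19.5
[475.02534206  78.53276583 328.612977  ] [-3.13939764e+00 -9.85504056e-04  1.82211799e+00] [ 0.08807741  0.03539743 -0.01665485] [-0.03988     0.26027932 -1.78474956]
```

View pics/pre.png

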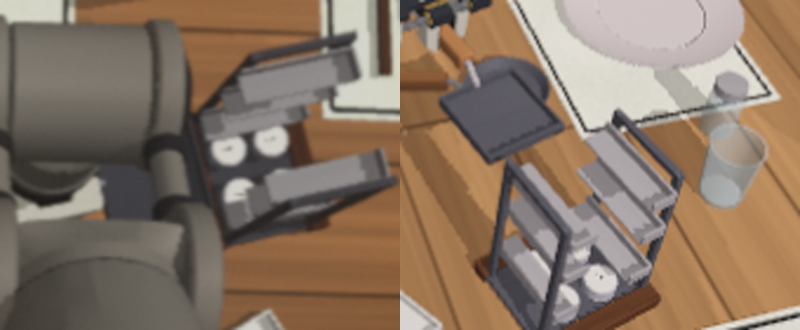

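Picture shows the pan in front of the warmer, held straight (side crop corners (440,100),(505,65),(565,125),(493,162)). Comparing with where a level pan would appear.

```bash
python3 - <<'E'
from h import *
import pickle
c,s=pickle.load(open("pre.pkl","rb"))
th=1.822-np.pi;d=np.array([np.cos(th),np.sin(th),0]);n=np.array([-d[1],d[0],0])
g=np.array([475,78.5,0])
for tilt in(0,.1):
  for z in(0,14):
    P=[g+d*(120+a)*np.cos(tilt)+n*b+np.array([0,0,141+z-tilt*(120+a)]) for a,b in((-50,-50),(-50,50),(50,50),(50,-50))]
    print(tilt,z,[(400+(p-[300,190])*2.353+1)[0:1].round().tolist()+[((p[1]-190)*2.353+1).round()] for p in proj(s,P)] if 0 else [[round(400+(p[0]-300)*2.353+1),round((p[1]-190)*2.353+1)] for p in proj(s,P)])
E
```

```text
0 0 [[437, 100], [510, 69], [562, 126], [487, 160]]
0 14 [[438, 91], [511, 60], [564, 118], [488, 152]]
0.1 0 [[437, 103], [509, 73], [559, 136], [485, 170]]
0.1 14 [[437, 95], [510, 64], [561, 127], [486, 161]]
```

Level within about 0.03 rad. Sliding in, with 14 mm nominal clearance above the ledges.

```bash
python3 -m pendant '[[[-0.005,0,0],[0,0,0],0.005],[[-0.015,0,0],[0,0,0],0.005],[[-0.027,0,0],[0,0,0],0.005],[[-0.039,0,0],[0,0,0],0.005],[[-0.051,0,0],[0,0,0],0.005],[[-0.063,0,0],[0,0,0],0.005],[[-0.075,0,0],[0,0,0],0.005],[[-0.087,0,0],[0,0,0],0.005],[[-0.095,0,0],[0,0,0],0.005],[[-0.095,0,0],[0,0,0],0.005]]' && python3 - <<'E'
from h import *
o=get_obs();print(o["tool_pos"],o["tcp_rot"],o["moment"],o["contact_force"])
c=capture("top");s=capture("side")
A=cv2.resize(c["color"][80:220,330:500],(400,330),interpolation=2);B=cv2.resize(s["color"][215:345,320:440],(400,433),interpolation=2)
A=np.vstack([A,np.zeros((103,400,3),np.uint8)])
cv2.imwrite("pics/in1.png",np.hstack([A,B])[:,:,::-1])
E
```

```text
time: 4.83
tool_pos: [499.2, -15.0, 329.7]
tcp_rot: [3.141, 0.0, 1.82]
contact_force: [-0.2, -0.6, -1.1]
grip_width: 19.7
[499.23118538 -15.01120341 329.68260137] [3.14126552e+00 4.33234449e-04 1.81983427e+00] [0.10552092 0.06781301 0.03411158] [-0.24128289 -0.56787882 -1.12827958]
```

View pics/in1.png

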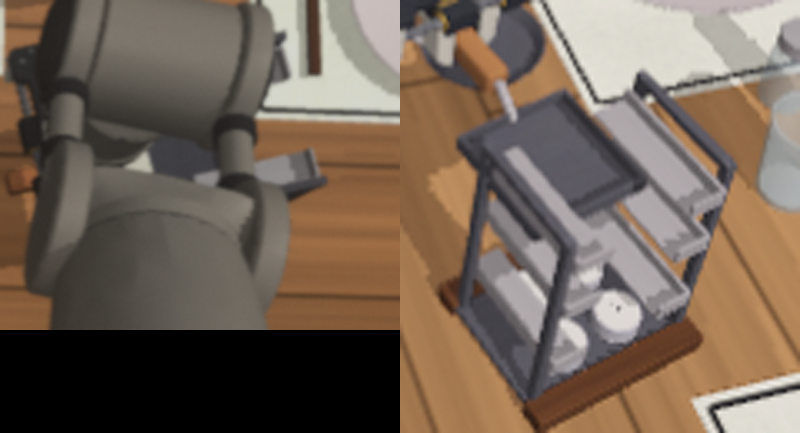

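The pan sits below the upper rails (both occlude it) and above the middle ones, whose far front corner (585,157) it now hides. Continuing to ~5 mm short of home, then lowering to touch.

```bash
python3 -m pendant '[[[-0.01,0,0],[0,0,0],0.005],[[-0.022,0,0],[0,0,0],0.005],[[-0.034,0,0],[0,0,0],0.005],[[-0.044,0,0],[0,0,0],0.005],[[-0.047,0,0],[0,0,0],0.005],[[-0.047,0,0.003],[0,0,0],0.005],[[-0.047,0,0.005],[0,0,0],0.005],[[-0.047,0,0.006],[0,0,0],0.005],[[-0.047,0,0.006],[0,0,0],0.005]]'; for i in 1; do python3 -m pendant '[[[0,0,0.001],[0,0,0],0.005],[[0,0,0.002],[0,0,0],0.005],[[0,0,0.003],[0,0,0],0.005],[[0,0,0.003],[0,0,0],0.005]]'; done; python3 -c "
from h import *
o=get_obs();print(o['tool_pos'],o['contact_force'],o['moment'])"
```

```text
time: 5.68
tool_pos: [510.2, -58.4, 323.3]
tcp_rot: [-3.141, -0.001, 1.822]
contact_force: [-0.2, -0.5, -0.4]
grip_width: 20.0
time: 6.02
tool_pos: [510.4, -58.6, 320.6]
tcp_rot: [-3.141, -0.0, 1.822]
contact_force: [0.3, -0.6, -1.9]
grip_width: 19.8
[510.3620048  -58.59819878 320.56167255] [ 0.3200449  -0.57816149 -1.86928782] [ 0.02674458  0.02677891 -0.04356524]
```

```bash
python3 -m pendant '[[[0,0,0.001],[0,0,0],0.005],[[0,0,0.002],[0,0,0],0.005],[[0,0,0.003],[0,0,0],0.005],[[0,0,0.003],[0,0,0],0.005]]'; python3 -c "
from h import *
o=get_obs();print(o['tool_pos'],o['contact_force'],o['moment'])"
python3 -m pendant '[[[0,0,0.001],[0,0,0],0.005],[[0,0,0.002],[0,0,0],0.005],[[0,0,0.003],[0,0,0],0.005],[[0,0,0.003],[0,0,0],0.005]]'; python3 -c "
from h import *
o=get_obs();print(o['tool_pos'],o['contact_force'],o['moment'])"
```

```text
time: 6.35
tool_pos: [510.5, -58.8, 317.7]
tcp_rot: [3.141, 0.0, 1.822]
contact_force: [-1.0, -0.4, -0.8]
grip_width: 19.9
[510.45336404 -58.75114242 317.67201358] [-1.04338987 -0.42056521 -0.79059443] [-0.036443    0.00370903 -0.03602296]
time: 6.68
tool_pos: [510.5, -58.5, 315.3]
tcp_rot: [3.14, 0.0, 1.822]
contact_force: [-1.2, 2.0, 5.4]
grip_width: 19.8
[510.53681156 -58.49061616 315.3153568 ] [-1.15765385  2.01685154  5.37315958] [ 0.13697554  0.1918976  -0.01156445]
```

Contact at underside ≈128 mm, as estimated. Now easing off 1 mm and pushing to the stops.

```bash
python3 -m pendant '[[[-0.001,0,-0.001],[0,0,0],0.005],[[-0.003,0,-0.001],[0,0,0],0.005],[[-0.005,0,-0.001],[0,0,0],0.005],[[-0.006,0,-0.001],[0,0,0],0.005]]'; python3 -m pendant '[[[-0.001,0,0],[0,0,0],0.005],[[-0.002,0,0],[0,0,0],0.005],[[-0.003,0,0],[0,0,0],0.005],[[-0.003,0,0],[0,0,0],0.005]]'; python3 -c "
from h import *
o=get_obs();print(o['tool_pos'],o['contact_force'],o['moment'])"
```

```text
time: 7.02
tool_pos: [512.0, -64.9, 315.7]
tcp_rot: [3.141, -0.0, 1.822]
contact_force: [-0.1, 1.1, 1.5]
grip_width: 19.6
time: 7.35
tool_pos: [512.4, -65.9, 315.7]
tcp_rot: [3.142, -0.005, 1.821]
contact_force: [-1.8, 12.1, 4.6]
grip_width: 19.4
[512.38414005 -65.89994695 315.70394479] [-1.75969568 12.06123671  4.5809873 ] [ 1.6564082   0.17645405 -0.0121356 ]
```

Stops reached (12 N along the rails, TCP within 1 mm of the predicted home). Relieving the push, releasing and lifting clear.

```bash
python3 -m pendant '[[[0.002,0,0.0005],[0,0,0],0.005],[[0.002,0,0.0005],[0,0,0],0.005],[[0.002,0,0.0005],[0,0,0],0.03],[[0.002,0,0.0005],[0,0,0],0.045],[[0.002,0,0.0005],[0,0,0],0.05],[[0.002,0,0.0005],[0,0,0],0.05]]'; python3 -m pendant '[[[0,0,-0.01],[0,0,0],0.05],[[0.005,0,-0.03],[0,0,0],0.05],[[0.01,0,-0.06],[0,0,0],0.05],[[0.04,0,-0.08],[0,0,0],0.05],[[0.08,0,-0.09],[0,0,0],0.05],[[0.12,0,-0.1],[0,0,0],0.05],[[0.16,0,-0.1],[0,0,0],0.05],[[0.2,0,-0.1],[0,0,0],0.05],[[0.22,0,-0.1],[0,0,0],0.05],[[0.22,0,-0.1],[0,0,0],0.05]]'; python3 - <<'E'
from h import *
o=get_obs();print(o["tool_pos"],o["contact_force"])
c=capture("top");s=capture("side")
A=cv2.resize(c["color"][85:215,355:475],(400,433),interpolation=2);B=cv2.resize(s["color"][215:345,320:440],(400,433),interpolation=2)
cv2.imwrite("pics/done.png",np.hstack([A,B])[:,:,::-1])
E
```

```text
time: 7.85
tool_pos: [512.2, -65.9, 315.0]
tcp_rot: [-3.141, 0.0, 1.821]
contact_force: [0.3, -0.1, 0.1]
grip_width: 41.4
time: 8.68
tool_pos: [456.2, 150.7, 416.2]
tcp_rot: [3.14, -0.001, 1.826]
contact_force: [-1.1, 0.1, 0.6]
grip_width: 50.0
[456.17502439 150.72671704 416.19717159] [-1.080408    0.0847981   0.63155515]
```

View pics/done.png

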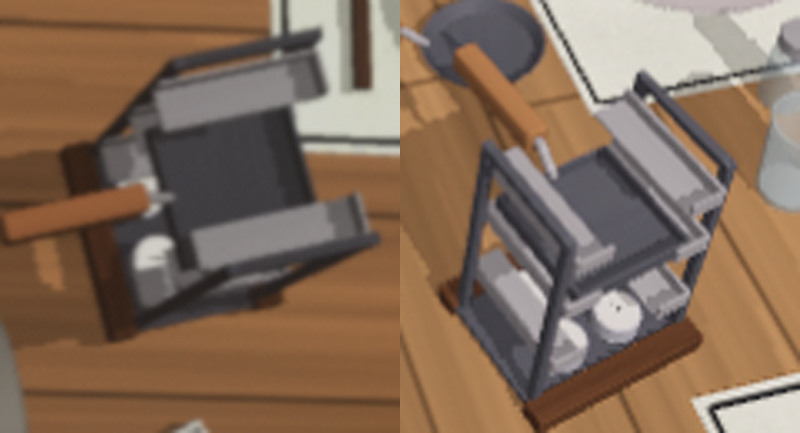

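The pan sits on the middle rails, against the stop (side crop (685,235)), with the handle out in front (top crop (5,225)–(150,198)). One numeric check of the handle, then I'll hand in.

```bash
python3 - <<'E'
from h import *
from plant import close_job
c=capture("top")
k=400/120
h=[onz(c,355+x/k-.35,85+y/k-.35,165) for x,y in((4,226),(150,199))]
m=(h[0]+h[1])/2;v=h[1]-h[0];C=np.array([542.5,-182.5]);th=-1.32
r=m[:2]-C;print("handle mid in rails frame",r@[np.cos(th),np.sin(th)],r@[-np.sin(th),np.cos(th)],"yaw err",np.arctan2(v[1],v[0])-th)
ok=abs(r@[np.cos(th),np.sin(th)]+120)<12
t0=__import__('pickle').load(open('top0.pkl','rb'))["color"].astype(int)
print("round pan diff",np.abs(c["color"][105:205,262:325].astype(int)-t0[105:205,262:325]).mean())
print(close_job() if ok else "not closed")
E
```

```text
handle mid in rails frame -118.7200587143263 -2.957271534436668 yaw err -0.03624437858178409
round pan diff 29.852222222222224
the job is handed in; nothing more can be done
None
```

I slid the square black pan onto the middle rails until it met the stops (12 N at contact), released it, backed the arm off and handed the job in at about 9 s of the 40 s allowed.

- **Position:** the last look put the handle middle at x ≈ -119 mm and y ≈ -3 mm in the rails frame, with -120 and 0 being ideal. The pan is about 0.04 rad out of line with the rails.
- **Height and level:** the pan touched down with its underside at about 128 mm, against my estimate of 127 ± 5 mm for the middle rails. I checked that it was level only while it hung in the gripper. In the final pictures it looks seated flat on the middle pair.
- **Clear of the arm:** the gripper reads no contact force.
- **Check that failed:** comparing the round pan's patch in the top view before and after gave a large difference (about 30 grey levels). I think the arm or its shadow covered that patch, but I did not confirm it. The round pan was never touched knowingly, and the part of it seen in the last side picture looks undisturbed.
- **Other disagreement:** my two-camera heights read about 8 mm low on the warmer's posts, so I set the final height by feeling for contact.

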